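# Hang a spice caddy on its slotted stand and lock it

### The arm

A 7-joint arm with a two-finger parallel gripper is mounted at the origin on a cart in front of the work surface, level with it; the furniture and walls round the work are solid. World frame = base frame: x ahead of the robot, y to its left, z up, the work surface at z = 0. Lengths are in mm, angles in degrees, forces in N, time in s.
With the tool pointing down it reaches from about 400 to 900 mm from the base axis. Payload 5.5 kg.
Tool frame: the origin (TCP) lies between the finger pads; the fingertips stand 14 mm ahead of it and the grasp point (between the pads) lies 5 mm behind it; z points along the fingers, y is the line along which they close (so a half turn about z gives the same grasp; the last joint's range is limited). The gripper opens to 85 mm and grips with 20 to 120 N. Pads are 22 mm wide; open, the fingers measure 114 mm over their backs; the gripper's body (76 mm by 85 mm) begins 54 mm behind the grasp point. The pads swing forward as they close: fully open they stand 13 mm farther back than shut.
Start: joints at [-55.795, 28.699, -24.465, 88.831, 12.651, 65.22, -12.049], TCP at [212.925, 614.136, 224.31] pointing down, gripper open.
Joint ranges: [-164.97, 164.97], [-17.58, 116.51], [-87.97, 89.64], [11.32, 138.91], [-80.73, 260.73], [10.89, 115.49], [-147.41, 147.41]. Speed limits (degrees/s): [147.25, 147.25, 180, 180, 180, 180, 180].

### API

Orientations are given as [roll, pitch, yaw] about the fixed x, y, z axes, in that order (R = Rz(yaw) Ry(pitch) Rx(roll)).
In Python, from rig import readout, imaging, ctrl gives the robot as it stands. The module is installed in compiled form; this text tells all that it offers.
- The arm moves only by the tool play_rows, never from a script. Its argument "steps" is a list of rows, each a list of 5 numbers: the shift along the world's x, y, z in m, then the turn about the world's z in degrees, then the finger opening in m, from 0 to 0.0854. In form: [[x, y, z, yaw, claw], ...]. A call has exactly 5 rows; each row is the pose to reach, as a shift and turn from the pose commanded when the call began; what a row does not reach only later rows make up. A row lasts 1/12 s, in which the tool goes at most 41.7 mm and 7.16 degrees, less where a joint would pass 70% of its speed; a pose out of reach is approached as far as the arm can. A call with a gripper value outside its range is refused whole. The fingers move at their own pace and stop on an object; the grip force is fixed at half the most. Time passes only in rows, so rows that repeat a pose let the fingers close, or fill a call up. It gives the time, the measured TCP pose, the force, the opening and the grip force at its end, in the units of the state.
- readout.read_state(): the state, without advancing time (a new reading comes with each control period).
- imaging.camera(name): name is "side" or "top"; returns the picture (480x640x3 uint8, blue, green, red); there is no depth.
- imaging.calibration(name): a dict with "fx", "fy", "cx", "cy" (pixels), "k1" (the pictures are not rectified: a ray, as slopes to the right and down, at radius r is drawn at 1 + k1 r^2 times it, then the intrinsics apply), "R" (3x3) and "t" (3): a world point X has camera coordinates R X + t. Camera axes: x right, y down, z forward; pixel columns grow to the right and rows downward; lengths in mm; the calibration is good to about 2 mm. A picture is of the moment at which its call begins. calibration takes no time and is no camera call.
- ctrl.hand_in(): hands the job in; it is judged then, once.
The state is a dict: "time": time; "joint_positions": joint angles; "joint_vel": joint speeds; "joint_torque": joint torques, N m; "ee_pos": TCP position; "tool_rot": TCP orientation; "wrist_force": force on the tool from outside, world axes, zero at the start; "wrist_torque": the same for the moment, N m; "finger_gap": finger opening in mm; "grip_force": force on a finger pad.
Only numpy, scipy, OpenCV 4.12 (cv2) and the standard library are available. Lean on these libraries where they do the work, as an engineer would, in place of code of your own. Each camera call takes 0.05 s, during which the arm holds its last target. There are 200 camera calls.

### The job

Hang the spice caddy on the slotted stand: put the two hooks on its back through the two slots, let it down, then press it down until the spring catch inside the stand snaps over and the caddy is fully home. Press firmly but do not force it (never more than 35 N between caddy and stand), leave the caddy hanging level, and do not knock over or shift the jars, bottle and mug round it.

Things in the scene. Friction and masses are not known exactly. Their poses are not given: they have to be found in the camera images.
- caddy: Loose white spice caddy, about 0.3 kg. Tray 100 (x) x 120 (y) mm, rims 18 mm high; origin at the centre of its underside, z up, +x toward its back. Flat back face at x=+50 mm: middle plate 60 mm wide (y), 95 mm high. A wooden grip bar (78 x 12 x 14 mm along x, x -49..+29, z 81..95 mm) runs over the middle of the tray, with free space beside and below it.
- caddy_back (a point): Point on the caddy's flat back face, at the middle of its lower edge (caddy x=+50, y=0, z=0 mm); axes as the caddy's.
- caddy_hooks (a point): Point on the caddy's back face midway between its two steel hooks (caddy x=50, y=0, z=53 mm). Hooks are 6 mm thick (y), on the centre line; necks with undersides at caddy z=74 and 26 mm, tops at z=80 and 32; end teeth turned down, 5.5 to 9.5 mm behind the back face, lower ends at z=57 and 12. The lower one has a wedge for the catch, reaching 14.5 mm behind the back face.
- caddy_grip (a point): Centre of the caddy's wooden grip bar where it is best held (caddy x=-5, y=0, z=88 mm); the bar is 12 mm thick across y.
- caddy_ledge (a point): Top of the thumb ledge, a flat pad at the top of the caddy's back plate (caddy x=+38, y=0, z=95 mm), 22 (x) x 44 (y) mm: the place to press from above.
- stand: Fixed dark steel stand; a bright slotted strip (48 mm wide, 4 mm thick, open for 22 mm behind) between two side rails, its top about 182 mm above the worktop; foot plate 150 x 150 x 8 mm. Origin on the worktop right below the strip's front face, on its centre line; z up; the front looks along the stand's -x.
- stand_slots (a point): Point on the strip's front face, 130 mm above the worktop, midway between its two upright slots, 11 mm wide (y): nominally 85 to 126 and 134 to 174 mm above the worktop. The strip is clamped up to 5 mm higher or lower than nominal; no reading shows it. The hooks go straight in along +x with the caddy's underside 85.5 mm above the worktop, whatever the clamping (nominally 77 to 94 mm).
- stand_seat (a point): Where caddy_back comes when the caddy is home with a nominal strip: front face, 60 mm above the worktop (truly 55 to 65 with the clamping). Axes as the stand's. Let go after hooking in, the caddy hangs on the catch 10 to 11 mm higher than home; pressed down past it, it meets the hard stop where the upper neck sits on its slot's edge, and is locked.
- buffer (a joint): Travel in m of the black sprung rubber buffer (14 x 30 x 10 mm) on the front of the strip, under the caddy's back edge: 0 = up and free, grows as the caddy presses it down, from 5 mm before home. About 0.0035 to 0.004 with the caddy locked, 0.005 at the hard stop. Buffer and catch together take 10 to 15 N of push on the ledge; stopping the push at 19 N is enough, while 25 N is too much.
- jar_small: Bystander, loose: small spice jar with white cap, 40 x 40 x 71 mm, origin under its centre.
- jar_tall: Bystander, loose: slim spice jar with black cap, 43 x 43 x 132 mm, origin under its centre.
- jar_mid: Bystander, loose: spice jar with red cap, 50 x 50 x 110 mm, origin under its centre.
- bottle: Bystander, loose: small oil bottle, 40 x 40 x 146 mm, origin under its centre.
- mug: Bystander, loose: white mug with handle, 82 x 112 x 94 mm, origin under its centre.

How it is judged:
By the outcome, as a careful person would: the job done as asked, in the order asked, and still so for the second after the job is handed in, with the robot touching nothing.
It also fails if it takes over 48 s, if anything falls off the work surface, if the arm or the gripper's body presses on something with over 40 N, if the wrist force passes 120 N, or if a joint passes its speed limit or range.

## Working session

There is one attempt and no reset: what is moved stays moved. The work goes in short steps, Python scripts to look and compute and a tool call to move; the robot and the scene stay as the last step left them, time stands still between calls to the robot, and variables do not carry over. Pictures are saved under pics/ and viewed, at most 10 in all, crops included, and the job is handed in when it is done.

Besides the shell and the picture viewer there is one more tool, called after "Call:" as name([rows], argument=value, ...), one row to a line, values as JSON. play_rows: Moves the arm, as the interface text tells. Its arguments: {"type":"object","properties":{"steps":{"type":"array","items":{"type":"array","items":{"type":"number"}}}},"required":["steps"]}

```bash
mkdir -p pics
cat > h.py <<'E'
import numpy as np,cv2
from rig import readout,imaging,ctrl
def K(c): return np.array([[c['fx'],0,c['cx']],[0,c['fy'],c['cy']],[0,0,1]],float)
def ray(n,u,v):
    c=imaging.calibration(n); R=np.array(c['R']);t=np.array(c['t'])
    xd=np.array([(u-c['cx'])/c['fx'],(v-c['cy'])/c['fy']]); x=xd.copy()
    for _ in range(30): x=xd/(1+c['k1']*(x@x))
    return -R.T@t, R.T@np.array([x[0],x[1],1])
def atz(n,u,v,z):
    o,d=ray(n,u,v); return o+d*(z-o[2])/d[2]
def proj(n,X):
    c=imaging.calibration(n); p=np.array(c['R'])@np.array(X,float)+np.array(c['t']); x=p[:2]/p[2]; x=x*(1+c['k1']*(x@x))
    return np.array([c['fx']*x[0]+c['cx'],c['fy']*x[1]+c['cy']])
def tri(a,b):
    (o1,d1),(o2,d2)=ray('top',*a),ray('side',*b)
    A=np.stack([d1,-d2],1); s=np.linalg.lstsq(A,o2-o1,rcond=None)[0]
    p,q=o1+d1*s[0],o2+d2*s[1]; return (p+q)/2,np.linalg.norm(p-q)
E
python3 - <<'E'
from h import *
for n in('top','side'):
    cv2.imwrite(f'pics/{n}0.png',imaging.camera(n)); c=imaging.calibration(n); print(n,c['fx'],c['k1'],ray(n,320,240))
s=readout.read_state(); print({k:np.round(v,2) for k,v in s.items()})
E
```

```text
top 512.5579605009433 -0.05421046048196212 (array([ 343.77201603,   33.48424144, 1152.68430228]), array([ 0.20215653, -0.01508323, -0.9792641 ]))
side 558.4526554364354 -0.12794574218071086 (array([-219.39663247, -774.36237057,  998.52855882]), array([ 0.53831787,  0.55956894, -0.63018334]))
{'time': np.float64(0.1), 'joint_positions': array([-55.79,  28.75, -24.46,  88.88,  12.65,  65.22, -12.05]), 'joint_vel': array([ 0.08, -0.1 ,  0.02, -0.09,  0.06,  0.03, -0.  ]), 'joint_torque': array([-1.000e-02, -5.708e+01, -5.840e+00, -2.817e+01,  1.000e-02,
        1.000e-02, -0.000e+00]), 'ee_pos': array([212.8 , 613.51, 223.35]), 'tool_rot': array([-179.9 ,   -0.  ,  160.88]), 'wrist_force': array([-0.42, -1.  ,  0.15]), 'wrist_torque': array([0.05, 0.03, 0.03]), 'grip_force': np.float64(0.0), 'finger_gap': np.float64(85.3)}
```

View pics/top0.png

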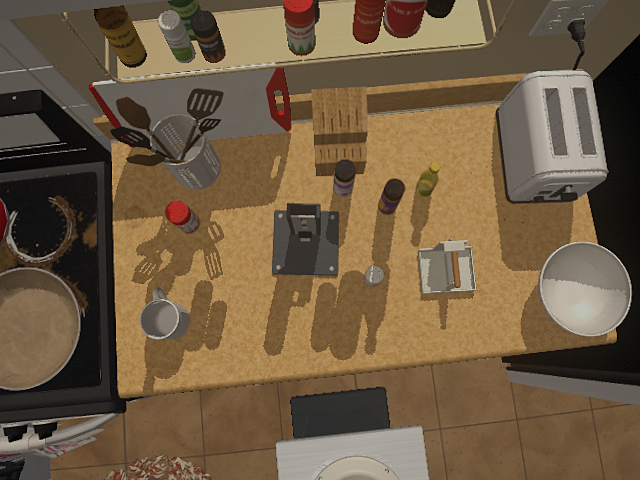

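View pics/side0.png

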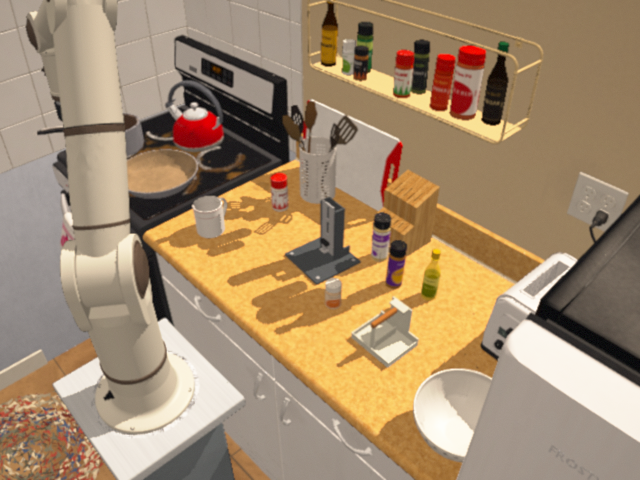

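The top view shows the stand at about (305,240), the caddy at (447,268), the small jar at (374,275), the tall jar and mid jar at (391,197) and (344,178), the bottle at (428,180) and the mug at (164,320). I'll enlarge the caddy and stand next.

Run:
```python
from h import *
a=cv2.imread('pics/top0.png');b=cv2.imread('pics/side0.png')
f=lambda i,u,v,w,h:cv2.resize(i[v:v+h,u:u+w],(400,300),interpolation=cv2.INTER_CUBIC)
# 80x60 -> x5
m=np.vstack([np.hstack([f(a,410,235,80,60),f(a,266,200,80,60) ]),np.hstack([f(b,345,295,80,60),f(b,280,190,120,90)])])
cv2.imwrite('pics/crop.png',m)
print(proj('top',[0,0,0]),proj('top',[212,614,224]),proj('side',[0,0,0]),proj('side',[212,614,224]))
for u,v in[(447,268),(305,240),(374,275)]: print(atz('top',u,v,0))
```

```text
[356.44571103 508.39108852] [  2.91360498 454.36857972] [144.06615632 390.91401316] [ 83.72991707 159.87498387]
[ 486.25402898 -265.18556823    0.        ]
[585.38314656  49.98609711   0.        ]
[488.1806244  -97.48854823   0.        ]
```

View pics/crop.png

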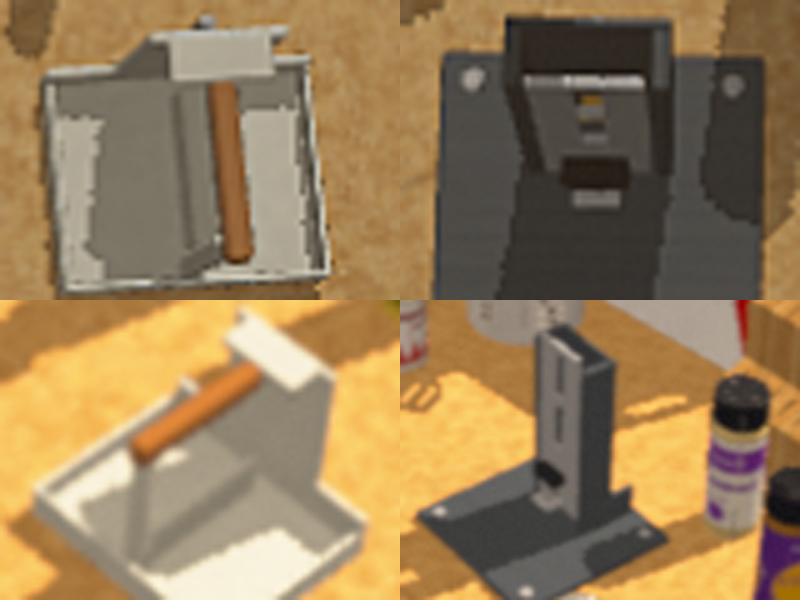

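```bash
cat >> h.py <<'E'
from scipy.optimize import least_squares
def fit(obs,x0,cams=('top','side')):
    # obs: (cam,u,v,localpoint)
    def res(p):
        c,s=np.cos(p[2]),np.sin(p[2]); r=[]
        for n,u,v,X in obs:
            if n in cams: r+=list(proj(n,[p[0]+c*X[0]-s*X[1],p[1]+s*X[0]+c*X[1],X[2]])-[u,v])
        return np.array(r)
    r=least_squares(res,x0,loss='soft_l1'); return np.append(r.x[:2],np.degrees(r.x[2])).round(1),res(r.x).reshape(-1,2).round(1).tolist()
E
python3 - <<'E'
from h import *
T=lambda x,y:(410+x/5-.4,235+y/5-.4); S=lambda x,y:(345+x/5-.4,295+(y-300)/5-.4)
o=[]
for x,y,X in[(45,75,(50,60,18)),(308,60,(50,-60,18)),(328,272,(-50,-60,18)),(65,290,(-50,60,18)),(238,260,(-49,0,95)),(170,80,(27,22,95)),(275,75,(27,-22,95))]: o.append(('top',*T(x,y),X))
for x,y,X in[(35,490,(-50,60,18)),(365,522,(50,-60,18)),(238,312,(49,22,95)),(333,375,(49,-22,95)),(225,338,(27,22,95)),(300,390,(27,-22,95)),(143,447,(-49,0,90))]: o.append(('side',*S(x,y),X))
for c in(('top',),('side',),('top','side')): print(fit(o,[486,-265,0],c))
a=cv2.imread('pics/top0.png');b=cv2.imread('pics/side0.png')
m=np.hstack([cv2.resize(a[200:290,262:352][:,:],(400,400),interpolation=cv2.INTER_CUBIC),cv2.resize(b[190:290,275:375],(400,400),interpolation=cv2.INTER_CUBIC)])
cv2.imwrite('pics/crop2.png',m)
E
```

```text
(array([ 482.3, -259.8,   -3.2]), [[-0.3, -1.4], [-0.3, -1.0], [0.4, 0.6], [-0.4, -0.2], [0.6, 0.0], [0.2, 0.6], [-0.1, 0.6]])
(array([ 484.6, -262.2,   -1.6]), [[0.3, -0.1], [1.7, 0.4], [3.5, 0.3], [-1.0, -2.1], [-0.4, -0.3], [-0.8, -0.3], [-0.3, 1.6]])
(array([ 483.1, -260.5,   -2.9]), [[-0.1, -1.6], [-0.2, -1.5], [0.8, 0.0], [0.0, -0.4], [1.0, -0.4], [0.4, 0.3], [0.1, 0.1], [-0.6, -0.7], [0.7, 1.0], [3.0, 0.4], [-1.8, -1.7], [-1.1, -0.3], [-1.8, -0.1], [-1.7, 1.2]])
```

View pics/crop2.png

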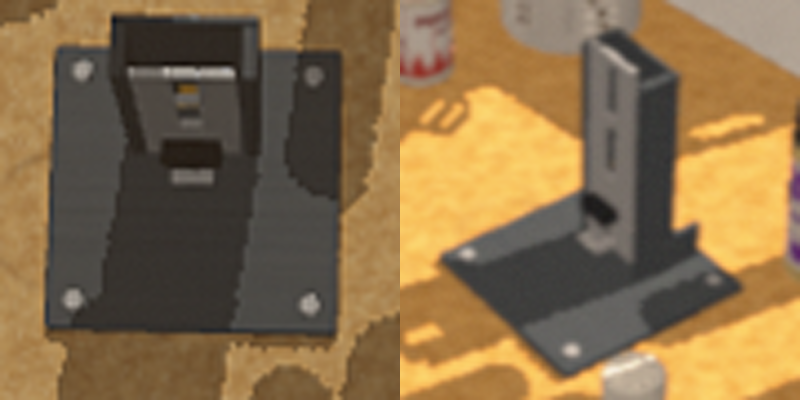

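Run:
```python
from h import *
T=lambda x,y:(262+(x+.5)/4.444-.5,200+(y+.5)/4.444-.5); S=lambda x,y:(275+(x-400+.5)/4-.5,190+(y+.5)/4-.5)
o=[('top',*T(x,y),X) for x,y,X in[(57,46,(75,75,8)),(342,52,(75,-75,8)),(335,333,(-75,-75,8)),(46,329,(-75,75,8))]]
o+=[('side',*S(x,y),X) for x,y,X in[(441,258,(-75,75,8)),(742,288,(75,-75,8)),(562,376,(-75,-75,4))]]
for c in(('top',),('side',),('top','side')): print(fit(o,[585,50,0],c))
for z in(177,182,187): print('strip top front L,R',atz('top',*T(127,78),z).round(1),atz('top',*T(236,80),z).round(1))
print('tri L',tri(T(127,78),S(588,43)),'R',tri(T(236,80),S(638,76)))
print('bot R side',atz('side',*S(635,263),8))
print('jars small',atz('top',374,272,71), 'tall?',atz('top',393,187,132),atz('top',433,170,146),'mid',atz('top',344,165,132),atz('top',178,212,100))
```

```text
(array([579.1,  49.2,  -7.3]), [[-0.5, -0.5], [0.3, -0.5], [0.9, 0.8], [-0.7, 0.3]])
(array([579.9,  48.3,  -8.4]), [[-1.1, -1.4], [0.8, -0.2], [0.1, 1.2]])
(array([579.1,  49.1,  -7.5]), [[-0.3, -0.6], [0.5, -0.4], [0.9, 0.9], [-0.7, 0.2], [-1.6, -1.0], [0.4, -0.6], [0.3, 1.3]])
strip top front L,R [596.9  71.8 177. ] [590.9  24.1 177. ]
strip top front L,R [595.6  71.6 182. ] [589.6  24.1 182. ]
strip top front L,R [594.3  71.4 187. ] [588.4  24.2 187. ]
tri L (array([598.26127261,  71.42183149, 174.56906193]), np.float64(1.7378777211827765)) R (array([593.00949909,  22.68690878, 176.20451878]), np.float64(4.620723814601735))
bot R side [607.22779015  32.10232348   8.        ]
jars small [485.67363956 -90.22595924  71.        ] tall? [ 650.36666408 -145.05773553  132.        ] [ 673.98039788 -230.15709725  146.        ] mid [708.99570772 -49.15719828 132.        ] [653.78663618 311.77632196 100.        ]
```

Call:
play_rows([
  [0.022,-0.03,0.01,2,0.0854],
  [0.045,-0.06,0.02,4,0.0854],
  [0.067,-0.09,0.03,6,0.0854],
  [0.09,-0.12,0.04,8,0.0854],
  [0.112,-0.15,0.05,10,0.0854],
])

```text
time: 0.52
ee_pos: [325.7, 462.3, 274.2]
tool_rot: [-179.9, -0.0, 171.0]
wrist_force: [1.2, -0.1, -0.3]
finger_gap: 85.5
grip_force: 0.0
```

Call:
play_rows([
  [0.024,-0.032,0,2,0.0854],
  [0.048,-0.064,0,4,0.0854],
  [0.072,-0.096,0,6,0.0854],
  [0.096,-0.128,0,6,0.0854],
  [0.12,-0.16,0,6,0.0854],
])

```text
time: 0.93
ee_pos: [445.6, 302.1, 274.2]
tool_rot: [-180.0, -0.0, 176.9]
wrist_force: [1.6, 0.6, 0.8]
finger_gap: 85.5
grip_force: 0.0
```

Call:
play_rows([
  [0.002,-0.04,0,0,0.0854],
  [0.004,-0.08,0,0,0.0854],
  [0.006,-0.12,0,0,0.0854],
  [0.008,-0.16,0,0,0.0854],
  [0.01,-0.2,0,0,0.0854],
])

```text
time: 1.35
ee_pos: [454.4, 102.1, 274.1]
tool_rot: [-180.0, -0.0, 176.9]
wrist_force: [0.9, -0.2, -0.0]
finger_gap: 85.5
grip_force: 0.0
```

Call:
play_rows([
  [0.002,-0.04,0,0,0.0854],
  [0.004,-0.08,0,0,0.0854],
  [0.006,-0.12,0,0,0.0854],
  [0.008,-0.16,0,0,0.0854],
  [0.01,-0.2,0,0,0.0854],
])

```text
time: 1.77
ee_pos: [464.3, -97.7, 274.3]
tool_rot: [180.0, -0.0, 176.9]
wrist_force: [1.7, 0.6, 0.0]
finger_gap: 85.0
grip_force: 0.0
```

Call:
play_rows([
  [0.003,-0.04,0,0,0.06],
  [0.006,-0.08,0,0,0.06],
  [0.01,-0.12,-0.01,0,0.06],
  [0.0135,-0.155,-0.04,0,0.06],
  [0.0135,-0.162,-0.08,0,0.06],
])

```text
time: 2.18
ee_pos: [480.3, -265.3, 199.3]
tool_rot: [-179.6, 0.5, 176.5]
wrist_force: [1.0, -0.3, -0.6]
finger_gap: 59.9
grip_force: 0.0
```

Run:
```python
from h import *
a=imaging.camera('top');b=imaging.camera('side')
m=np.hstack([cv2.resize(a[220:300,400:500],(400,320),interpolation=cv2.INTER_CUBIC),cv2.resize(b[260:360,325:425],(400,320),interpolation=cv2.INTER_CUBIC)])
cv2.imwrite('pics/g.png',m); print(readout.read_state()['ee_pos'])
```

```text
[ 473.17557192 -258.33043567  190.45013385]
```

View pics/g.png

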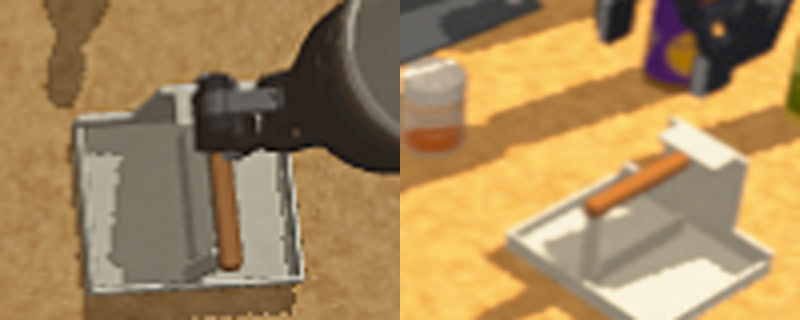

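The picture shows the open gripper above the caddy, with the bar from (215,155) to (232,265) in the left crop. I'll move down next and then close.

Call:
play_rows([
  [-0.0005,-0.002,-0.03,0,0.06],
  [-0.0005,-0.002,-0.06,0,0.06],
  [-0.0005,-0.002,-0.085,0,0.06],
  [-0.0005,-0.002,-0.103,0,0.06],
  [-0.0005,-0.002,-0.111,0,0.06],
])

```text
time: 2.7
ee_pos: [477.2, -257.1, 84.3]
tool_rot: [179.9, -0.2, 177.0]
wrist_force: [0.5, -0.3, -0.2]
finger_gap: 59.8
grip_force: 0.0
```

Call:
play_rows([
  [0,0,0,0,0.06],
  [0,0,0,0,0.03],
  [0,0,0,0,0.02],
  [0,0,0,0,0.01],
  [0,0,0,0,0.0],
])

```text
time: 3.12
ee_pos: [478.9, -259.8, 87.2]
tool_rot: [-179.9, 0.1, 176.9]
wrist_force: [-0.6, -6.6, 3.1]
finger_gap: 11.9
grip_force: 2.8
```

Call:
play_rows([
  [0,0,0,0,0],
  [0,0,0,0,0],
  [0,0,0,0,0],
  [0,0,0,0,0],
  [0,0,0,0,0],
])

```text
time: 3.53
ee_pos: [478.8, -259.8, 87.1]
tool_rot: [-180.0, 0.1, 176.9]
wrist_force: [-0.8, -0.7, 7.3]
finger_gap: 7.3
grip_force: 59.0
```

Run:
```python
from h import *
a=imaging.camera('top');b=imaging.camera('side')
m=np.hstack([cv2.resize(a[220:300,400:500],(300,240),interpolation=cv2.INTER_CUBIC),cv2.resize(b[270:360,340:430],(500,500),interpolation=cv2.INTER_CUBIC)[:240+260]]) if 0 else cv2.resize(b[280:370,335:425],(600,600),interpolation=cv2.INTER_CUBIC)
cv2.imwrite('pics/g2.png',m); s=readout.read_state(); print(s['ee_pos'],s['wrist_force'],s['wrist_torque'],s['finger_gap'],s['grip_force'])
print((proj('side',s['ee_pos'])-[335,280])*600/90)
```

```text
[ 478.86954042 -259.84737406   87.12413697] [-0.57174218  0.33239943  7.08750259] [0.02612906 0.16279722 0.06344701] 7.377502652800708 59.04014825820923
[336.61547778 241.10996215]
```

View pics/g2.png

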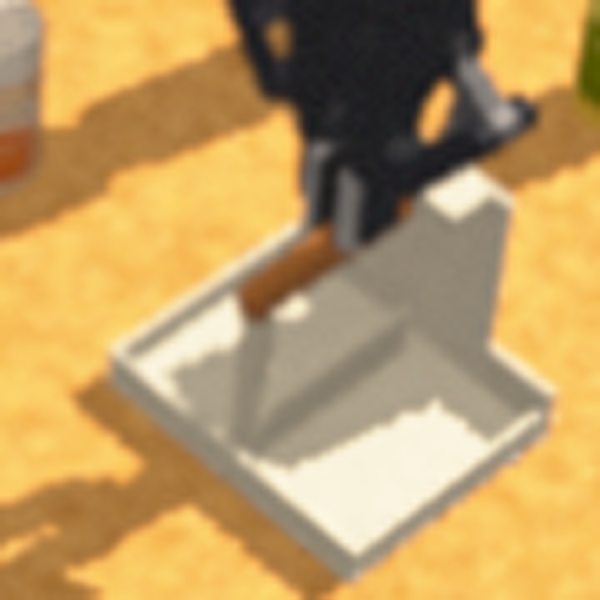

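The fingers hold the bar, with the pads at about (350,210). I'll lift next and check the force.

Call:
play_rows([
  [0,0,0.01,0,0],
  [0,0,0.03,0,0],
  [0,0,0.055,0,0],
  [0,0,0.08,0,0],
  [0,0,0.1,0,0],
])

```text
time: 4.05
ee_pos: [477.4, -259.0, 187.3]
tool_rot: [180.0, -0.0, 176.9]
wrist_force: [1.0, -0.6, -4.0]
finger_gap: 7.1
grip_force: 59.8
```

Call:
play_rows([
  [0.001,0.015,0.005,-0.8,0],
  [0.004,0.04,0.01,-1.6,0],
  [0.007,0.075,0.01,-2.4,0],
  [0.01,0.11,0.01,-3.2,0],
  [0.013,0.145,0.01,-4.3,0],
])

```text
time: 4.47
ee_pos: [489.8, -112.8, 195.8]
tool_rot: [180.0, -0.1, 172.5]
wrist_force: [1.1, 0.9, -2.9]
finger_gap: 6.6
grip_force: 59.6
```

Call:
play_rows([
  [0.003,0.035,0,0,0],
  [0.006,0.07,0,0,0],
  [0.009,0.105,0,0,0],
  [0.012,0.14,0,0,0],
  [0.013,0.174,0,0,0],
])

```text
time: 4.88
ee_pos: [503.0, 61.4, 195.8]
tool_rot: [-180.0, -0.1, 172.6]
wrist_force: [0.6, -0.4, -4.1]
finger_gap: 7.0
grip_force: 59.5
```

Call:
play_rows([
  [0,0,0,0,0],
  [0,0,0,0,0],
  [0,0,0,0,0],
  [0,0,0,0,0],
  [0,0,0,0,0],
])

```text
time: 5.3
ee_pos: [504.1, 58.3, 196.1]
tool_rot: [-180.0, 0.0, 172.4]
wrist_force: [-0.1, 0.6, 0.4]
finger_gap: -0.1
grip_force: 0.0
```

Run:
```python
from h import *
a=imaging.camera('top');b=imaging.camera('side')
m=np.hstack([cv2.resize(a[200:290,255:355],(400,360),interpolation=cv2.INTER_CUBIC),cv2.resize(b[165:265,265:365],(400,360),interpolation=cv2.INTER_CUBIC)])
cv2.imwrite('pics/p.png',m); cv2.imwrite('pics/pa.png',a); cv2.imwrite('pics/pb.png',b)
s=readout.read_state(); print(s['ee_pos'],s['tool_rot'],s['wrist_force'],s['wrist_torque'],s['finger_gap'],s['grip_force'])
```

```text
[504.04537327  58.55291082 196.03371288] [-1.79987145e+02  1.80766355e-02  1.72458907e+02] [-1.02542427 -0.47669491  0.37132745] [-0.02201615  0.00087912  0.02564773] -0.21009988525564022 0.0
```

View pics/p.png

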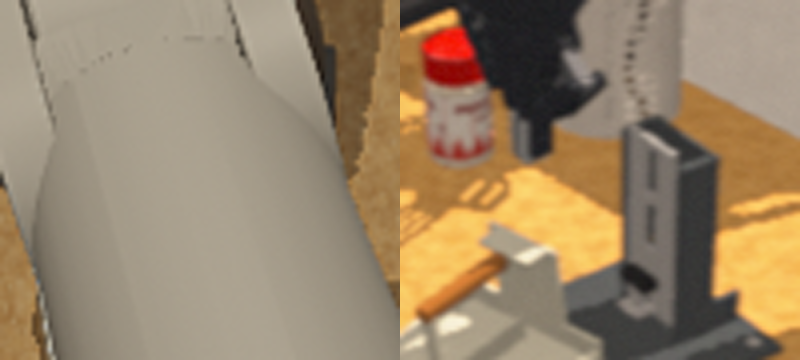

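The side crop shows that the caddy slipped off: it now stands in front of the stand, with the bar from (430,310) to (505,265), while the fingers are empty. The grasp was too high, because the measured TCP was 87 instead of 83. I'll move the arm clear and measure the caddy again.

Call:
play_rows([
  [-0.005,0.01,0.03,0,0.06],
  [-0.015,0.04,0.05,0,0.06],
  [-0.025,0.08,0.06,0,0.06],
  [-0.035,0.12,0.06,0,0.06],
  [-0.045,0.16,0.06,0,0.06],
])

```text
time: 5.82
ee_pos: [459.4, 220.6, 257.3]
tool_rot: [179.9, 0.2, 172.4]
wrist_force: [0.3, -0.9, 0.4]
finger_gap: 59.3
grip_force: 0.0
```

Call:
play_rows([
  [-0.005,0.035,0.0,0,0.06],
  [-0.015,0.07,0.0,0,0.06],
  [-0.025,0.1,0.0,0,0.06],
  [-0.035,0.13,0.0,0,0.06],
  [-0.045,0.15,0.0,0,0.06],
])

```text
time: 6.23
ee_pos: [413.0, 372.4, 255.9]
tool_rot: [179.9, -0.0, 172.6]
wrist_force: [0.2, 0.2, 0.4]
finger_gap: 60.1
grip_force: 0.0
```

Run:
```python
from h import *
a=imaging.camera('top');b=imaging.camera('side')
cv2.imwrite('pics/qa.png',a); cv2.imwrite('pics/qb.png',b)
f=lambda i,u,v,w,h:cv2.resize(i[v:v+h,u:u+w],(400,600),interpolation=cv2.INTER_CUBIC)
# both scaled x5: 80x120
cv2.imwrite('pics/q.png',np.hstack([cv2.resize(a[195:345,260:360],(400,600),interpolation=cv2.INTER_CUBIC),cv2.resize(b[180:330,260:360],(400,600),interpolation=cv2.INTER_CUBIC)]))
print(readout.read_state()['ee_pos'])
a0=cv2.imread('pics/top0.png');d=cv2.absdiff(a,a0).max(2)>40
n,l,st,c=cv2.connectedComponentsWithStats(cv2.morphologyEx(d.astype(np.uint8),cv2.MORPH_OPEN,np.ones((3,3))))
print([s.tolist() for s in st[1:] if s[4]>40])
```

```text
[411.05261739 374.00166965 255.8692135 ]
[[417, 238, 59, 91, 2853], [262, 258, 61, 91, 2604], [0, 275, 190, 205, 19770], [33, 285, 38, 14, 264], [115, 311, 35, 24, 621], [68, 320, 8, 8, 44], [0, 461, 24, 19, 367], [195, 468, 11, 7, 51]]
```

View pics/q.png

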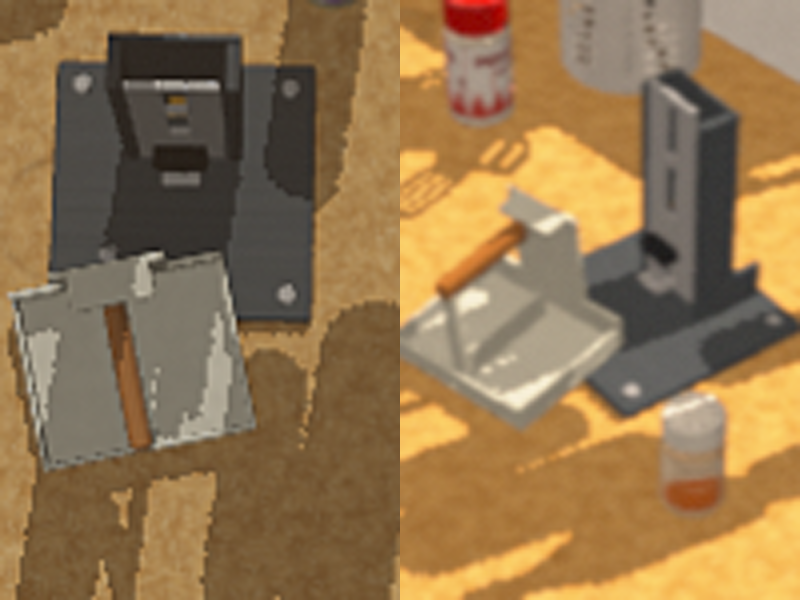

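```bash
cat > f6.py <<'E'
from h import *
from scipy.spatial.transform import Rotation as Ro
def fit6(obs,x0):
    def res(p):
        R=Ro.from_euler('ZYX',p[3:],degrees=True).as_matrix(); r=[]
        for n,u,v,X in obs: r+=list(proj(n,R@np.array(X,float)+p[:3])-[u,v])
        return np.array(r+[p[4]/4,p[5]/2])
    r=least_squares(res,x0,loss='soft_l1',x_scale=[10,10,10,3,3,3]); return r.x,res(r.x)[:-2].reshape(-1,2).round(1).tolist()
E
python3 - <<'E'
from f6 import *
T=lambda x,y:(260+(x+.5)/4-.5,195+(y+.5)/4-.5); S=lambda x,y:(260+(x-399.5)/4-.5,180+(y+.5)/4-.5)
o=[('top',*T(*p),X) for p,X in[((12,295),(50,60,18)),((222,255),(50,-60,18)),((255,428),(-50,-60,18)),((47,468),(-50,60,18)),((142,446),(-49,0,93)),((65,305),(27,22,95)),((150,295),(27,-22,95))]]
o+=[('side',*S(*p),X) for p,X in[((622,330),(50,-60,18)),((512,188),(49,22,95)),((576,218),(49,-22,95)),((503,212),(27,22,95)),((445,283),(-49,0,90)),((526,411),(-50,-60,18))]]
p,r=fit6(o,[500,100,4,10,0,0]); print(p.round(1),r)
R=Ro.from_euler('ZYX',p[3:],degrees=True).as_matrix()
for X in[(-5,0,88),(50,60,0),(50,-60,0),(-50,60,0),(-50,-60,0)]: print(X,(R@X+p[:3]).round(1))
th=np.radians(-7.4)
for a in((50,60,0),(50,-60,0)):
    q=(R@a+p[:3])[:2]-[593,47.5]; print('stand local',np.cos(th)*q[0]+np.sin(th)*q[1],-np.sin(th)*q[0]+np.cos(th)*q[1])
E
```

```text
[483.1  85.4   4.8   5.7  -1.4  -1.8] [[-0.3, 0.1], [-0.1, -1.0], [0.9, -0.2], [-0.6, 1.1], [-0.5, -1.1], [1.2, 0.2], [0.7, -1.7], [0.0, -0.0], [2.5, 0.9], [-1.1, -0.3], [-1.0, -1.1], [-0.8, 0.9], [-1.8, 0.2]]
(-5, 0, 88) [475.7  87.5  92.6]
(50, 60, 0) [526.9 150.1   4.2]
(50, -60, 0) [538.8  30.8   8. ]
(-50, 60, 0) [427.4 140.1   1.6]
(-50, -60, 0) [439.3  20.8   5.4]
stand local -78.74856823810345 93.23516282902779
stand local -51.57802981266077 -23.58628702323297
```

Run:
```python
from f6 import *
for z in(196,182,176,190): print(z,proj('side',[504.05,58.5,z]))
print('p tip',265+135/4,165+158/3.6)
for z in(87,73,80): print(z,proj('side',[478.9,-259.8,z]),proj('side',[478.9,-267.8,z]))
print('g2 tip',335+350*.15,280+245*.15)
```

```text
196 [297.14441379 210.71595749]
182 [297.26911616 215.32976436]
176 [297.32221099 217.28944586]
190 [297.19799755 212.70040359]
p tip 298.75 208.88888888888889
87 [385.48087238 316.18663694] [388.19335397 318.08950291]
73 [384.98243531 320.47702525] [387.67300627 322.37972225]
80 [385.23086567 318.33984817] [387.93235354 320.24266611]
g2 tip 387.5 316.75
```

Call:
play_rows([
  [0.009,-0.038,0,3,0.06],
  [0.018,-0.076,0,6,0.06],
  [0.027,-0.114,0,9,0.06],
  [0.036,-0.152,0,12,0.06],
  [0.045,-0.19,0,13.3,0.06],
])

```text
time: 6.75
ee_pos: [459.3, 176.3, 255.9]
tool_rot: [-180.0, 0.0, -174.1]
wrist_force: [1.2, 0.4, 0.1]
finger_gap: 60.3
grip_force: 0.0
```

Call:
play_rows([
  [0.01,-0.038,0,0,0.06],
  [0.018,-0.076,-0.01,0,0.06],
  [0.02,-0.096,-0.045,0,0.06],
  [0.02,-0.097,-0.08,0,0.06],
  [0.02,-0.097,-0.09,0,0.06],
])

```text
time: 7.17
ee_pos: [476.0, 78.3, 161.9]
tool_rot: [-179.9, -0.4, -174.5]
wrist_force: [-1.1, 0.9, -0.4]
finger_gap: 60.2
grip_force: 0.0
```

Call:
play_rows([
  [0,0,0,0,0.06],
  [0,0,0,0,0.06],
  [0,0,0,0,0.06],
  [0,0,0,0,0.06],
  [0,0,0,0,0.06],
])

```text
time: 7.58
ee_pos: [480.1, 83.7, 167.4]
tool_rot: [180.0, 0.2, -174.0]
wrist_force: [-1.0, 1.1, 0.6]
finger_gap: 60.1
grip_force: 0.0
```

Run:
```python
from f6 import *
b=imaging.camera('side');a=imaging.camera('top')
cv2.imwrite('pics/ra.png',a); cv2.imwrite('pics/rb.png',b)
s=readout.read_state(); print(s['ee_pos'],s['tool_rot'],s['finger_gap'])
m=cv2.resize(b[150:300,240:400],(800,750),interpolation=cv2.INTER_CUBIC)[:600]
cv2.imwrite('pics/r.png',m); print((proj('side',s['ee_pos'])-[240,150])*5)
```

```text
[479.59648926  83.37602978 166.86237675] [ 1.79987026e+02  1.15093276e-01 -1.74068275e+02] 60.14727084766399
[216.62533458 349.7995327 ]
```

View pics/r.png

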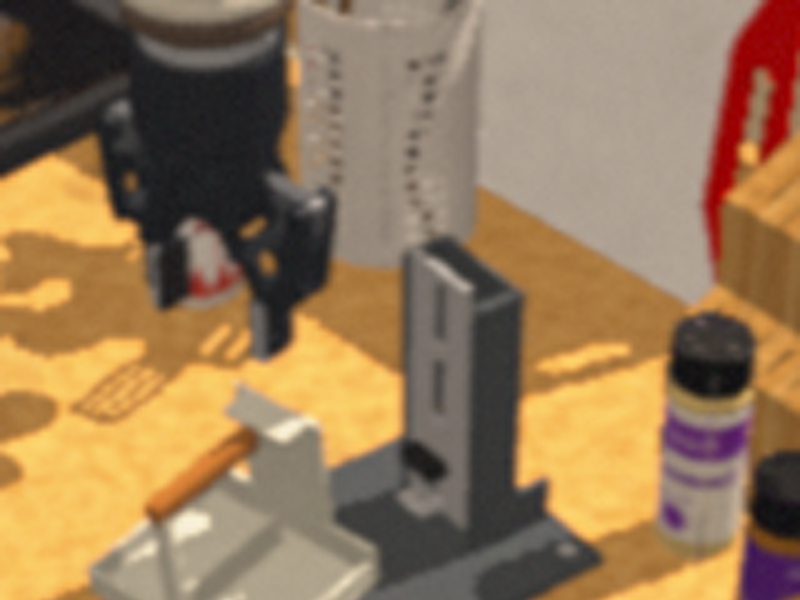

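The tips are at about (170,308) and (270,355), roughly 18 mm higher than the TCP reading implies. That explains the poor grasp, so I'll go lower this time.

Call:
play_rows([
  [-0.002,0.002,-0.025,0,0.06],
  [-0.004,0.0045,-0.05,0,0.06],
  [-0.004,0.0045,-0.075,0,0.06],
  [-0.004,0.0045,-0.09,0,0.06],
  [-0.004,0.0045,-0.098,0,0.06],
])

```text
time: 8.1
ee_pos: [473.6, 87.2, 66.1]
tool_rot: [-180.0, -0.2, -174.1]
wrist_force: [-0.5, 0.1, -0.1]
finger_gap: 59.8
grip_force: 0.0
```

Call:
play_rows([
  [0,0,0,0,0.06],
  [0,0,0,0,0.05],
  [0,0,0,0,0.03],
  [0,0,0,0,0.02],
  [0,0,0,0,0.01],
])

```text
time: 8.52
ee_pos: [475.8, 87.4, 68.8]
tool_rot: [180.0, 0.1, -174.1]
wrist_force: [-0.5, -0.5, -0.6]
finger_gap: 14.1
grip_force: 0.0
```

Call:
play_rows([
  [0,0,0,0,0],
  [0,0,0,0,0],
  [0,0,0,0,0],
  [0,0,0,0,0],
  [0,0,0,0,0],
])

```text
time: 8.93
ee_pos: [475.6, 87.5, 68.8]
tool_rot: [180.0, 0.1, -174.1]
wrist_force: [-1.4, 0.4, 6.3]
finger_gap: 10.9
grip_force: 58.9
```

Call:
play_rows([
  [0,0,0.01,0,0],
  [0,0,0.03,0,0],
  [0,0,0.055,0,0],
  [0,0,0.08,0,0],
  [0,0,0.11,0,0],
])

```text
time: 9.35
ee_pos: [473.0, 86.7, 178.0]
tool_rot: [-180.0, -0.2, -174.1]
wrist_force: [0.3, -0.0, -4.9]
finger_gap: 10.8
grip_force: 59.2
```

Call:
play_rows([
  [0,-0.01,0.005,-1,0],
  [0,-0.03,0.005,-3,0],
  [0,-0.055,0.005,-6,0],
  [0,-0.08,0.005,-10,0],
  [0,-0.115,0.005,-13.4,0],
])

```text
time: 9.77
ee_pos: [473.8, -27.5, 182.0]
tool_rot: [180.0, -0.1, 172.4]
wrist_force: [0.5, 0.1, -4.3]
finger_gap: 11.0
grip_force: 59.3
```

Call:
play_rows([
  [0,-0.035,0,0,0],
  [0,-0.07,0,0,0],
  [0,-0.105,0,0,0],
  [0,-0.14,0,0,0],
  [0,-0.175,0,0,0],
])

```text
time: 10.18
ee_pos: [473.1, -204.8, 181.8]
tool_rot: [180.0, -0.1, 172.4]
wrist_force: [0.5, 0.1, -4.3]
finger_gap: 10.9
grip_force: 59.3
```

Call:
play_rows([
  [0,-0.02,-0.005,0,0],
  [0,-0.035,-0.02,0,0],
  [0,-0.035,-0.04,0,0],
  [0,-0.035,-0.06,0,0],
  [0,-0.035,-0.08,0,0],
])

```text
time: 10.6
ee_pos: [473.2, -238.7, 101.1]
tool_rot: [180.0, -0.1, 172.3]
wrist_force: [0.1, 0.0, -3.9]
finger_gap: 10.7
grip_force: 59.3
```

Call:
play_rows([
  [0,0,-0.01,0,0],
  [0,0,-0.016,0,0],
  [0,0,-0.02,0,0],
  [0,0,-0.024,0,0],
  [0,0,-0.028,0,0],
])

```text
time: 11.02
ee_pos: [475.7, -238.1, 75.3]
tool_rot: [-180.0, 0.1, 172.5]
wrist_force: [-0.9, 0.3, -4.0]
finger_gap: 10.5
grip_force: 59.2
```

Call:
play_rows([
  [0,0,-0.002,0,0],
  [0,0,-0.004,0,0],
  [0,0,-0.006,0,0],
  [0,0,-0.007,0,0],
  [0,0,-0.008,0,0],
])

```text
time: 11.43
ee_pos: [475.7, -238.3, 67.4]
tool_rot: [-180.0, 0.1, 172.5]
wrist_force: [0.1, -1.4, 2.2]
finger_gap: 10.9
grip_force: 60.2
```

Call:
play_rows([
  [0,0,-0.001,0,0],
  [0,0,-0.002,0,0],
  [0,0,-0.003,0,0],
  [0,0,-0.003,0,0],
  [0,0,-0.003,0,0],
])

```text
time: 11.85
ee_pos: [478.0, -238.9, 66.2]
tool_rot: [-179.9, 0.3, 172.5]
wrist_force: [1.8, -0.9, 10.2]
finger_gap: 10.8
grip_force: 61.4
```

Call:
play_rows([
  [0,0,0.001,0,0.03],
  [0,0,0.001,0,0.03],
  [0,0,0.001,0,0.03],
  [0,0,0.001,0,0.03],
  [0,0,0.001,0,0.03],
])

```text
time: 12.27
ee_pos: [474.7, -237.7, 64.6]
tool_rot: [180.0, -0.0, 172.5]
wrist_force: [-0.1, 0.3, -0.1]
finger_gap: 30.1
grip_force: 0.0
```

Call:
play_rows([
  [0,0,0,0,0.02],
  [0,0,0,0,0.01],
  [0,0,0,0,0.0],
  [0,0,0,0,0],
  [0,0,0,0,0],
])

```text
time: 12.68
ee_pos: [474.6, -237.9, 64.6]
tool_rot: [-180.0, -0.0, 172.5]
wrist_force: [-0.6, -1.0, -2.1]
finger_gap: 11.0
grip_force: 59.4
```

Call:
play_rows([
  [0,0,0,0,0],
  [0,0,0,0,0],
  [0,0,0,0,0],
  [0,0,0,0,0],
  [0,0,0,0,0],
])

```text
time: 13.1
ee_pos: [474.7, -237.8, 64.6]
tool_rot: [180.0, -0.0, 172.5]
wrist_force: [-0.3, -0.6, -2.0]
finger_gap: 10.7
grip_force: 59.2
```

Run:
```python
from f6 import *
b=imaging.camera('side');a=imaging.camera('top')
cv2.imwrite('pics/sa.png',a); cv2.imwrite('pics/sb.png',b)
s=readout.read_state(); print(s['ee_pos'],s['tool_rot'],s['finger_gap'],s['wrist_force'])
f=lambda i,u,v:cv2.resize(i[v:v+90,u:u+120],(800,600),interpolation=cv2.INTER_CUBIC)
cv2.imwrite('pics/s1.png',cv2.resize(b[280:370,335:425],(600,600),interpolation=cv2.INTER_CUBIC))
d=cv2.absdiff(a,cv2.imread('pics/top0.png')).max(2)>45
n,l,st,c=cv2.connectedComponentsWithStats(cv2.morphologyEx(d.astype(np.uint8),cv2.MORPH_OPEN,np.ones((3,3))))
print([x.tolist() for x in st[1:] if x[4]>40])
```

```text
[ 474.72747581 -237.7044382    64.66049226] [ 1.79993141e+02 -2.25408860e-02  1.72473631e+02] 10.73309375205611 [-0.2112949  -1.13143288 -2.37185566]
[[409, 194, 201, 286, 21950], [400, 301, 57, 61, 1997], [440, 300, 8, 17, 100], [498, 304, 8, 8, 45], [477, 358, 17, 22, 142], [386, 426, 43, 54, 1923], [443, 430, 42, 50, 1269], [608, 458, 32, 22, 401], [0, 461, 24, 19, 353]]
```

Call:
play_rows([
  [0,0,0.012,0,0],
  [0,0,0.035,0,0],
  [0,0,0.06,0,0],
  [0,0.01,0.085,0,0],
  [0.001,0.035,0.095,0,0],
])

```text
time: 13.62
ee_pos: [477.2, -207.1, 164.0]
tool_rot: [-179.8, 0.3, 172.2]
wrist_force: [1.0, 0.3, -4.7]
finger_gap: 10.9
grip_force: 58.9
```

Call:
play_rows([
  [0.001,0.035,0,0,0],
  [0.003,0.07,0,0,0],
  [0.005,0.105,0,0,0],
  [0.007,0.14,0,0,0],
  [0.008,0.175,0,0,0],
])

```text
time: 14.03
ee_pos: [483.7, -25.9, 160.6]
tool_rot: [180.0, 0.0, 172.5]
wrist_force: [1.3, 0.0, -4.1]
finger_gap: 10.5
grip_force: 58.9
```

Call:
play_rows([
  [0.004,0.03,0,0,0],
  [0.008,0.055,-0.003,0,0],
  [0.014,0.075,-0.006,0,0],
  [0.021,0.083,-0.009,0,0],
  [0.028,0.086,-0.0095,0,0],
])

```text
time: 14.45
ee_pos: [511.7, 60.5, 150.3]
tool_rot: [180.0, -0.0, 172.7]
wrist_force: [0.2, -0.7, -3.6]
finger_gap: 10.6
grip_force: 58.9
```

Call:
play_rows([
  [0,0,0,0,0],
  [0,0,0,0,0],
  [0,0,0,0,0],
  [0,0,0,0,0],
  [0,0,0,0,0],
])

```text
time: 14.87
ee_pos: [511.6, 57.0, 150.3]
tool_rot: [-180.0, -0.0, 172.4]
wrist_force: [0.4, -0.1, -4.1]
finger_gap: 10.9
grip_force: 58.9
```

Run:
```python
from f6 import *
b=imaging.camera('side')
cv2.imwrite('pics/tb.png',b); s=readout.read_state(); print(s['ee_pos'],s['tool_rot'],s['finger_gap'],s['wrist_force'])
sb=cv2.imread('pics/sb.png'); 
A=cv2.resize(b[160:260,285:385],(600,600),interpolation=cv2.INTER_CUBIC)
B=cv2.resize(sb[265:365,350:400+0],(200,400),interpolation=cv2.INTER_CUBIC)
B=np.vstack([B,np.zeros((200,200,3),np.uint8)])
cv2.imwrite('pics/t.png',np.hstack([A,B]))
```

```text
[511.72064684  57.29592223 150.38463416] [-1.79986170e+02 -5.61749551e-03  1.72394048e+02] 10.733848280358188 [ 1.53007345e-03  4.75152686e-01 -4.26796584e+00]
```

View pics/t.png

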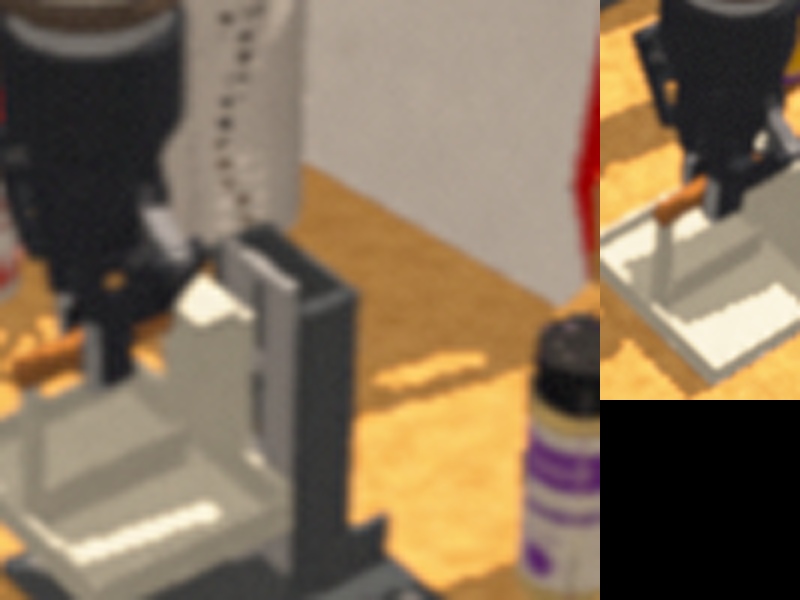

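The last picture shows the held caddy just in front of the strip and level with it. The ledge corners are at (212,278), (250,317), (215,327) and (178,300), and the strip's front top edge runs from (225,243) to (297,288). I'll check the lateral offset numerically.

Run:
```python
from h import *
S=lambda x,y:(285+(x+.5)/6-.5,160+(y+.5)/6-.5)
L=[((212,278),(49,22,95)),((250,317),(49,-22,95)),((215,328),(27,-22,95)),((178,300),(27,22,95)),((290,490),(50,-60,18)),((12,365),(-49,0,89))]
y=np.radians(-7.6)
def res(p):
    c,s=np.cos(y),np.sin(y)
    return np.array([proj('side',[p[0]+c*X[0]-s*X[1],p[1]+s*X[0]+c*X[1],85.5+X[2]])-S(*q) for q,X in L]).ravel()
r=least_squares(res,[515,57],loss='soft_l1'); print(r.x,res(r.x).reshape(-1,2).round(1).tolist())
ee=np.array([511.7,57.3]); d=ee-r.x; print('tcp local',np.cos(y)*d[0]+np.sin(y)*d[1],-np.sin(y)*d[0]+np.cos(y)*d[1])
```

```text
[523.2925236  49.0062669] [[-3.4, -2.6], [0.7, -0.7], [-0.6, 0.5], [-4.8, -3.3], [3.0, 2.1], [2.6, 2.9]]
tcp local -12.587588747377872 6.687691808042308
```

Run:
```python
from h import *
S=lambda x,y:(285+(x+.5)/6-.5,160+(y+.5)/6-.5)
L=[((250,317),(49,-22,95)),((215,328),(27,-22,95)),((290,490),(50,-60,18)),((12,368),(-49,0,89))]
y=np.radians(-7.6)
def res(p):
    c,s=np.cos(y),np.sin(y)
    return np.array([proj('side',[p[0]+c*X[0]-s*X[1],p[1]+s*X[0]+c*X[1],p[2]+X[2]])-S(*q) for q,X in L]).ravel()
r=least_squares(res,[515,57,85]); print(r.x,res(r.x).reshape(-1,2).round(1).tolist())
r2=least_squares(lambda p:res([*p,85.5]),[515,57]); print(r2.x,res([*r2.x,85.5]).reshape(-1,2).round(1).tolist())
for c in ([518.1,56.4],): print('pred from ee',res([*c,85.5]).reshape(-1,2).round(1).tolist())
# image of the slot columns in side
for X in [(0,-5.5,126),(0,5.5,126),(0,-24,150),(0,24,150),(0,-24,182),(0,24,182)]:
    a=np.radians(-7.4); p=[593+np.cos(a)*X[0]-np.sin(a)*X[1],47.5+np.sin(a)*X[0]+np.cos(a)*X[1],X[2]]; print(X,(proj('side',p)-[285,160])*6)
```

```text
[534.87519169  66.32247922  73.235924  ] [[-0.9, -1.6], [-2.1, -0.4], [1.3, 0.7], [1.7, 1.3]]
[523.82818189  54.63226625] [[-0.7, -1.8], [-2.1, -0.6], [1.6, 1.0], [1.2, 1.3]]
pred from ee [[-2.9, -1.2], [-4.2, 0.1], [-0.5, 1.7], [-1.0, 1.9]]
(0, -5.5, 126) [254.43944319 369.033825  ]
(0, 5.5, 126) [239.17755117 356.62582692]
(0, -24, 150) [281.37074639 345.17995318]
(0, 24, 150) [214.06360427 291.41907789]
(0, -24, 182) [282.6415321  283.71106214]
(0, 24, 182) [214.37683936 230.52258334]
```

Call:
play_rows([
  [0.002,0.0004,0,0.1,0],
  [0.004,0.0002,0,0.2,0],
  [0.006,-0.0001,0,0.2,0],
  [0.008,-0.0003,0,0.2,0],
  [0.01,-0.0006,0,0.2,0],
])

```text
time: 15.33
ee_pos: [522.2, 57.6, 150.3]
tool_rot: [180.0, 0.0, 172.7]
wrist_force: [0.1, -0.4, -4.2]
finger_gap: 11.0
grip_force: 58.9
```

Call:
play_rows([
  [0.001,-0.0001,0,0,0],
  [0.002,-0.0003,0,0,0],
  [0.003,-0.0004,0,0,0],
  [0.004,-0.0005,0,0,0],
  [0.005,-0.0006,0,0,0],
])

```text
time: 15.75
ee_pos: [526.9, 57.0, 150.3]
tool_rot: [180.0, -0.0, 172.7]
wrist_force: [-0.3, -0.0, -5.0]
finger_gap: 10.7
grip_force: 58.9
```

Call:
play_rows([
  [0.001,-0.0004,0,0,0],
  [0.002,-0.0007,0,0,0],
  [0.003,-0.0009,0,0,0],
  [0.004,-0.001,0,0,0],
  [0.005,-0.0011,0,0,0],
])

```text
time: 16.17
ee_pos: [532.0, 55.9, 150.3]
tool_rot: [180.0, -0.0, 172.7]
wrist_force: [-0.4, -0.9, -3.6]
finger_gap: 10.7
grip_force: 58.9
```

Call:
play_rows([
  [0.001,-0.0001,0,0,0],
  [0.002,-0.0003,0,0,0],
  [0.003,-0.0004,0,0,0],
  [0.004,-0.0005,0,0,0],
  [0.004,-0.0005,0,0,0],
])

```text
time: 16.58
ee_pos: [536.2, 55.4, 150.3]
tool_rot: [180.0, 0.0, 172.7]
wrist_force: [-0.0, 0.3, -4.6]
finger_gap: 10.5
grip_force: 58.9
```

Call:
play_rows([
  [0.001,-0.0001,0,0,0],
  [0.0015,-0.0002,0,0,0],
  [0.002,-0.0003,0,0,0],
  [0.0025,-0.0003,0,0,0],
  [0.003,-0.0004,0,0,0],
])

```text
time: 17.0
ee_pos: [536.6, 55.3, 149.8]
tool_rot: [-180.0, -0.3, 172.7]
wrist_force: [-8.5, 1.3, -0.2]
finger_gap: 10.9
grip_force: 59.5
```

Call:
play_rows([
  [0.001,-0.0001,0,0,0],
  [0.0015,-0.0002,0,0,0],
  [0.002,-0.0003,0,0,0],
  [0.0025,-0.0003,0,0,0],
  [0.003,-0.0004,0,0,0],
])

```text
time: 17.42
ee_pos: [536.5, 55.4, 149.2]
tool_rot: [-179.9, -0.6, 172.7]
wrist_force: [-15.7, 0.7, 4.8]
finger_gap: 11.0
grip_force: 60.0
```

Call:
play_rows([
  [-0.002,0.0003,0,0,0],
  [-0.004,0.0005,0,0,0],
  [-0.0055,0.0007,0,0,0],
  [-0.0055,0.0007,0,0,0],
  [-0.0055,0.0007,-0.001,0,0],
])

```text
time: 17.83
ee_pos: [536.7, 55.3, 149.6]
tool_rot: [180.0, 0.0, 172.7]
wrist_force: [-1.9, 0.5, -2.8]
finger_gap: 10.9
grip_force: 59.1
```

Call:
play_rows([
  [0,0,-0.0015,0,0],
  [0,0,-0.003,0,0],
  [0,0,-0.0045,0,0],
  [0,0,-0.006,0,0],
  [0,0,-0.0075,0,0],
])

```text
time: 18.25
ee_pos: [536.7, 55.3, 141.6]
tool_rot: [180.0, 0.0, 172.7]
wrist_force: [-0.1, 0.3, -3.1]
finger_gap: 10.9
grip_force: 59.1
```

Call:
play_rows([
  [0,0,-0.001,0,0],
  [0,0,-0.002,0,0],
  [0,0,-0.003,0,0],
  [0,0,-0.004,0,0],
  [0,0,-0.005,0,0],
])

```text
time: 18.67
ee_pos: [536.5, 55.3, 136.7]
tool_rot: [180.0, 0.0, 172.7]
wrist_force: [0.4, -0.3, -4.0]
finger_gap: 10.6
grip_force: 59.0
```

Call:
play_rows([
  [0,0,-0.001,0,0],
  [0,0,-0.002,0,0],
  [0,0,-0.002,0,0],
  [0,0,-0.002,0,0],
  [0,0,-0.002,0,0],
])

```text
time: 19.08
ee_pos: [536.5, 55.3, 134.8]
tool_rot: [180.0, 0.0, 172.7]
wrist_force: [-0.1, 1.1, -4.3]
finger_gap: 10.7
grip_force: 59.0
```

Call:
play_rows([
  [0,0,-0.0005,0,0],
  [0,0,-0.001,0,0],
  [0,0,-0.0015,0,0],
  [0,0,-0.002,0,0],
  [0,0,-0.0025,0,0],
])

```text
time: 19.5
ee_pos: [536.4, 55.3, 132.2]
tool_rot: [180.0, -0.0, 172.7]
wrist_force: [-0.5, -0.0, -3.5]
finger_gap: 10.7
grip_force: 59.0
```

Call:
play_rows([
  [0,0,-0.0005,0,0],
  [0,0,-0.001,0,0],
  [0,0,-0.0015,0,0],
  [0,0,-0.002,0,0],
  [0,0,-0.0025,0,0],
])

```text
time: 19.92
ee_pos: [535.8, 55.6, 130.6]
tool_rot: [180.0, -0.1, 172.7]
wrist_force: [-8.5, 1.0, 9.5]
finger_gap: 10.9
grip_force: 60.9
```

Call:
play_rows([
  [0,0,0.0005,0,0],
  [0,0,0.001,0,0],
  [0,0,0.0015,0,0],
  [0,0,0.002,0,0],
  [0,0,0.002,0,0],
])

```text
time: 20.33
ee_pos: [536.3, 55.4, 131.7]
tool_rot: [180.0, -0.0, 172.7]
wrist_force: [-1.6, 0.1, 0.5]
finger_gap: 10.8
grip_force: 59.5
```

Call:
play_rows([
  [-0.002,0.0003,0,0,0],
  [-0.004,0.0006,0,0,0],
  [-0.004,0.0006,0,0,0],
  [-0.004,0.0006,0,0,0],
  [-0.004,0.0006,0,0,0],
])

```text
time: 20.75
ee_pos: [535.1, 55.5, 132.0]
tool_rot: [180.0, 0.3, 172.6]
wrist_force: [6.6, -0.7, -6.7]
finger_gap: 10.8
grip_force: 58.6
```

Call:
play_rows([
  [0.002,-0.0003,0,0,0],
  [0.003,-0.0004,0,0,0],
  [0.003,-0.0004,0,0,0],
  [0.003,-0.0004,0,0,0.02],
  [0.003,-0.0004,0,0,0.04],
])

```text
time: 21.17
ee_pos: [535.8, 55.7, 132.2]
tool_rot: [180.0, 0.0, 172.7]
wrist_force: [-0.7, -0.4, 0.7]
finger_gap: 30.7
grip_force: 0.0
```

Call:
play_rows([
  [0,0,0,0,0.045],
  [0,0,0,0,0.045],
  [0,0,0,0,0.045],
  [0,0,0.005,0,0.045],
  [0,0,0.015,0,0.045],
])

```text
time: 21.58
ee_pos: [534.4, 55.4, 146.3]
tool_rot: [-180.0, -0.1, 172.7]
wrist_force: [0.8, 0.2, 0.9]
finger_gap: 45.0
grip_force: 0.0
```

Run:
```python
from f6 import *
b=imaging.camera('side'); cv2.imwrite('pics/ub.png',b)
s=readout.read_state(); print(s['ee_pos'],s['wrist_force'],s['finger_gap'])
# caddy shift vs pre-insert image: template-match right part of tray/back plate
t=cv2.imread('pics/tb.png')
for (u,v,w,h) in [(315,206,14,36),(300,235,34,22)]:
    r=cv2.matchTemplate(b[v-5:v+h+30,u-15:u+w+20],t[v:v+h,u:u+w],cv2.TM_CCOEFF_NORMED); _,m,_,l=cv2.minMaxLoc(r); print((u,v),m,l[0]-15,l[1]-5)
p=lambda d,z:proj('side',[518.1+d*.992,56.4-d*.13,z+50])
print('expected',p(25,66.5)-p(0,85.5))
```

```text
[536.3071047   55.72548633 149.12546508] [0.6135278  0.58975487 1.43048662] 45.11963779555428
(315, 206) 0.7308241724967957 7 4
(300, 235) 0.9244419932365417 7 3
expected [8.14204511 2.33402146]
```

Call:
play_rows([
  [0,0,0.01,0,0.045],
  [0,0,0.025,0,0.045],
  [0,0,0.035,0,0.045],
  [0,0,0.04,0,0.02],
  [0,0,0.04,0,0.0],
])

```text
time: 22.05
ee_pos: [536.6, 55.7, 188.7]
tool_rot: [179.9, 0.2, 172.7]
wrist_force: [0.2, 0.3, -0.1]
finger_gap: 21.6
grip_force: 0.0
```

Call:
play_rows([
  [0.005,-0.0007,0,0,0],
  [0.015,-0.002,0,0,0],
  [0.025,-0.0035,0,0,0],
  [0.035,-0.0047,0,0,0],
  [0.0395,-0.0052,0,0,0],
])

```text
time: 22.47
ee_pos: [576.8, 49.8, 186.2]
tool_rot: [-180.0, 0.0, 172.6]
wrist_force: [0.2, 0.4, -0.0]
finger_gap: -0.2
grip_force: 0.0
```

Call:
play_rows([
  [0,0,0,0,0],
  [0,0,-0.002,0,0],
  [0,0,-0.004,0,0],
  [0,0,-0.007,0,0],
  [0,0,-0.01,0,0],
])

```text
time: 22.88
ee_pos: [574.5, 50.4, 176.4]
tool_rot: [-180.0, -0.0, 172.7]
wrist_force: [-0.4, -0.3, -0.1]
finger_gap: 0.3
grip_force: 0.0
```

Call:
play_rows([
  [0,0,-0.0015,0,0],
  [0,0,-0.003,0,0],
  [0,0,-0.0045,0,0],
  [0,0,-0.006,0,0],
  [0,0,-0.0075,0,0],
])

```text
time: 23.3
ee_pos: [574.9, 50.4, 169.2]
tool_rot: [180.0, 0.0, 172.7]
wrist_force: [0.2, -0.2, 0.6]
finger_gap: -0.3
grip_force: 0.0
```

Call:
play_rows([
  [0,0,-0.001,0,0],
  [0,0,-0.002,0,0],
  [0,0,-0.003,0,0],
  [0,0,-0.004,0,0],
  [0,0,-0.005,0,0],
])

```text
time: 23.72
ee_pos: [574.9, 50.4, 164.2]
tool_rot: [180.0, -0.0, 172.7]
wrist_force: [-0.8, 0.1, 0.5]
finger_gap: 0.2
grip_force: 0.0
```

Call:
play_rows([
  [0,0,-0.001,0,0],
  [0,0,-0.002,0,0],
  [0,0,-0.003,0,0],
  [0,0,-0.004,0,0],
  [0,0,-0.005,0,0],
])

```text
time: 24.13
ee_pos: [574.9, 50.3, 159.2]
tool_rot: [-180.0, -0.0, 172.7]
wrist_force: [-0.2, 0.4, 0.5]
finger_gap: -0.3
grip_force: 0.0
```

Call:
play_rows([
  [0,0,-0.001,0,0],
  [0,0,-0.0015,0,0],
  [0,0,-0.002,0,0],
  [0,0,-0.0025,0,0],
  [0,0,-0.003,0,0],
])

```text
time: 24.55
ee_pos: [574.9, 50.3, 156.3]
tool_rot: [180.0, 0.0, 172.7]
wrist_force: [-0.1, 0.0, -0.3]
finger_gap: 0.4
grip_force: 0.0
```

Call:
play_rows([
  [0,0,-0.001,0,0],
  [0,0,-0.0015,0,0],
  [0,0,-0.002,0,0],
  [0,0,-0.0025,0,0],
  [0,0,-0.003,0,0],
])

```text
time: 24.97
ee_pos: [575.0, 50.5, 153.9]
tool_rot: [180.0, 0.0, 172.7]
wrist_force: [-2.9, -0.8, 5.4]
finger_gap: -0.3
grip_force: 3.1
```

Call:
play_rows([
  [0,0,-0.0005,0,0],
  [0,0,-0.001,0,0],
  [0,0,-0.0015,0,0],
  [0,0,-0.002,0,0],
  [0,0,-0.0025,0,0],
])

```text
time: 25.38
ee_pos: [575.2, 50.6, 151.9]
tool_rot: [180.0, 0.1, 172.7]
wrist_force: [-2.3, -0.3, 7.1]
finger_gap: 0.2
grip_force: 3.4
```

Call:
play_rows([
  [0,0,-0.0005,0,0],
  [0,0,-0.001,0,0],
  [0,0,-0.0015,0,0],
  [0,0,-0.002,0,0],
  [0,0,-0.0025,0,0],
])

```text
time: 25.8
ee_pos: [575.2, 50.4, 148.5]
tool_rot: [180.0, 0.0, 172.7]
wrist_force: [0.3, 1.0, 3.3]
finger_gap: -0.2
grip_force: 1.8
```

Call:
play_rows([
  [0,0,-0.0005,0,0],
  [0,0,-0.001,0,0],
  [0,0,-0.0015,0,0],
  [0,0,-0.002,0,0],
  [0,0,-0.0025,0,0],
])

```text
time: 26.22
ee_pos: [575.2, 50.3, 145.8]
tool_rot: [180.0, 0.0, 172.7]
wrist_force: [0.9, 0.1, 1.9]
finger_gap: 0.0
grip_force: 1.2
```

Call:
play_rows([
  [0,0,-0.0005,0,0],
  [0,0,-0.001,0,0],
  [0,0,-0.0015,0,0],
  [0,0,-0.002,0,0],
  [0,0,-0.002,0,0],
])

```text
time: 26.63
ee_pos: [575.3, 50.4, 144.8]
tool_rot: [180.0, 0.0, 172.7]
wrist_force: [-1.5, -0.3, 10.5]
finger_gap: -0.3
grip_force: 5.0
```

Call:
play_rows([
  [0,0,-0.0005,0,0],
  [0,0,-0.001,0,0],
  [0,0,-0.0015,0,0],
  [0,0,-0.002,0,0],
  [0,0,-0.002,0,0],
])

```text
time: 27.05
ee_pos: [575.4, 50.4, 143.9]
tool_rot: [180.0, 0.1, 172.7]
wrist_force: [-4.4, -0.7, 16.9]
finger_gap: -0.1
grip_force: 8.6
```

Call:
play_rows([
  [0,0,-0.0003,0,0],
  [0,0,-0.0005,0,0],
  [0,0,-0.0008,0,0],
  [0,0,-0.0008,0,0],
  [0,0,-0.0008,0,0],
])

```text
time: 27.47
ee_pos: [575.5, 50.4, 143.8]
tool_rot: [180.0, 0.1, 172.7]
wrist_force: [-6.4, -1.3, 22.3]
finger_gap: -0.0
grip_force: 10.9
```

Call:
play_rows([
  [0,0,0.001,0,0],
  [0,0,0.002,0,0],
  [0,0,0.003,0,0],
  [0,0,0.0035,0,0],
  [0,0,0.004,0,0],
])

```text
time: 27.88
ee_pos: [575.3, 50.3, 145.3]
tool_rot: [180.0, 0.0, 172.7]
wrist_force: [2.2, 0.3, 2.5]
finger_gap: 0.2
grip_force: 1.1
```

Call:
play_rows([
  [0,0,0.0005,0,0],
  [0,0,0.001,0,0],
  [0,0,0.0015,0,0],
  [0,0,0.002,0,0],
  [0,0,0.002,0,0],
])

```text
time: 28.3
ee_pos: [574.4, 50.3, 146.5]
tool_rot: [-180.0, -0.1, 172.7]
wrist_force: [-0.0, 0.8, -0.5]
finger_gap: -0.3
grip_force: 0.0
```

Call:
play_rows([
  [0,0,0.005,0,0],
  [0,0,0.015,0,0],
  [0,0,0.04,0,0],
  [0,0,0.07,0,0],
  [0,0,0.1,0,0],
])

```text
time: 28.72
ee_pos: [574.4, 50.3, 248.5]
tool_rot: [-180.0, -0.1, 172.7]
wrist_force: [0.8, 0.6, -0.2]
finger_gap: 0.3
grip_force: 0.0
```

Call:
play_rows([
  [-0.01,0.02,0.01,0,0],
  [-0.03,0.05,0.01,0,0],
  [-0.05,0.08,0.01,0,0],
  [-0.07,0.11,0.01,0,0],
  [-0.09,0.14,0.01,0,0],
])

```text
time: 29.13
ee_pos: [484.1, 191.5, 258.3]
tool_rot: [180.0, 0.1, 172.6]
wrist_force: [0.7, 0.5, 1.1]
finger_gap: -0.3
grip_force: 0.0
```

Call:
play_rows([
  [-0.01,0.035,0,0,0],
  [-0.02,0.07,0,0,0],
  [-0.03,0.105,0,0,0],
  [-0.04,0.14,0,0,0],
  [-0.05,0.17,0,0,0],
])

```text
time: 29.55
ee_pos: [434.0, 362.9, 258.3]
tool_rot: [179.9, 0.1, 172.7]
wrist_force: [1.0, 0.5, 0.6]
finger_gap: 0.3
grip_force: 0.0
```

Run:
```python
from f6 import *
a=imaging.camera('top');b=imaging.camera('side'); cv2.imwrite('pics/va.png',a);cv2.imwrite('pics/vb.png',b)
u=cv2.imread('pics/ub.png'); t0=cv2.imread('pics/top0.png');s0=cv2.imread('pics/side0.png')
big=lambda i:cv2.resize(i,None,fx=4,fy=4,interpolation=cv2.INTER_CUBIC)
for (x,y,w,h) in [(322,211,14,36),(307,240,34,20),(290,235,50,25)]:
    r=cv2.matchTemplate(big(b[y-5:y+h+12,x-8:x+w+8]),big(u[y:y+h,x:x+w]),cv2.TM_CCOEFF_NORMED); _,m,_,l=cv2.minMaxLoc(r); print((x,y),round(m,3),l[0]/4-8,l[1]/4-5)
p=lambda z:proj('side',[542.9,53.2,z+50])
print('expected home',p(57)-p(66.5))
# bystanders: patch match against start images
for n,i0,i1,boxes in(('top',t0,a,dict(small=(364,262,22,24),tall=(378,176,28,40),mid=(332,158,26,38),bot=(415,162,26,36),mug=(138,288,52,52),red=(162,196,40,40))),('side',s0,b,dict(small=(325,275,18,32),tall=(385,238,22,50),mid=(371,210,22,50),bot=(421,247,20,52),mug=(190,195,40,42),red=(268,170,22,42)))):
    for k,(x,y,w,h) in boxes.items():
        r=cv2.matchTemplate(big(i1[y-6:y+h+6,x-6:x+w+6]),big(i0[y:y+h,x:x+w]),cv2.TM_CCOEFF_NORMED); _,m,_,l=cv2.minMaxLoc(r); print(n,k,round(m,3),l[0]/4-6,l[1]/4-6)
```

```text
(322, 211) 0.854 0.0 3.0
(307, 240) 0.981 -0.25 2.5
(290, 235) 0.973 0.0 2.5
expected home [0.02669619 2.9090372 ]
top small 0.997 0.0 0.0
top tall 0.989 0.25 0.5
top mid 0.999 0.0 0.0
top bot 0.993 0.0 0.25
top mug 0.849 0.0 0.0
top red 0.996 0.0 0.0
side small 0.999 0.0 0.0
side tall 0.997 0.0 0.0
side mid 0.998 0.0 0.0
side bot 0.999 0.0 0.0
side mug 0.999 0.0 0.0
side red 0.998 0.0 0.0
```

The caddy stays about 9 mm lower after release, so the catch holds it. The jars, bottle and mug have not moved.

```bash
python3 -c "
from rig import ctrl
print(ctrl.hand_in())"
```

```text
the job is handed in; nothing more can be done
None
```

I handed the job in with the caddy hooked on the stand and pressed down to the stop (22 N at most on the wrist reading). By the image check it stayed about 9 mm lower after release and the jars, bottle and mug had not moved, but I had no direct reading of the catch or of its level, and I dropped the caddy once on the first carry before regrasping it.

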